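# Zero a burr grinder with its coarse collar

## Robot

A 6-joint arm with a two-finger parallel gripper is mounted at the origin on the work surface. World frame = base frame: x ahead of the robot, y to its left, z up, the work surface at z = 0. Lengths are in mm, angles in degrees, forces in N, time in s.
With the tool pointing down it reaches from about 350 to 850 mm from the base axis. Payload 8.1 kg.
Tool frame: the origin (TCP) lies at the very end of the fingers, on their centre line; the grasp point (between the pads) lies 19 mm behind it; z points along the fingers, y is the direction in which the jaws open and shut (so a half turn about z gives the same grasp; the last joint's range is limited). The gripper opens to 85 mm and grips with 20 to 120 N. Pads are 22 mm wide; open, the fingers measure 114 mm over their backs; the gripper's body (76 mm by 85 mm) begins 54 mm behind the grasp point. The pads swing forward as they close: fully open they stand 13 mm farther back than shut.
Start: joints at [67.701, 7.471, 85.268, -0, 87.261, -4.893], TCP at [179.467, 572.535, 231.292] pointing down, gripper open.
Joint ranges: [-169.43, 169.43], [-51.17, 129.36], [1.28, 143.12], [-76.62, 256.62], [0, 156.53], [-152.29, 152.29]. Speed limits (degrees/s): [136.94, 136.94, 159.86, 180, 180, 180].

## Interface

Orientations are given as [roll, pitch, yaw] about the fixed x, y, z axes, in that order (R = Rz(yaw) Ry(pitch) Rx(roll)).
In Python, from bench import r, eyes gives the robot as it stands. The module is installed in compiled form; this text tells all that it offers.
- The arm moves only by the tool play_rows, never from a script. Its argument "deltas" is a list of rows, each a list of 3 entries, a list of its own where there are three numbers: the shift along the tool's x, y, z in m, then the turn, a rotation vector about the tool's x, y, z in rad, then the closure, from 0 (fully open) to 1 (shut). A call has 1 to 8 rows; each row shifts and turns the pose as measured when the row begins, along the tool's axes as they then stand; what a row does not reach is not made up. A row lasts 1/8 s, in which the tool goes at most 62.5 mm and 10.7 degrees, less where a joint would pass 70% of its speed; a pose out of reach is approached as far as the arm can. A call with a gripper value outside its range is refused whole. The fingers move at their own pace and stop on an object; "force" is the grip in N (left out, the last holds). Time passes only in rows, so rows that do not move let the fingers close. It gives the time, the measured TCP pose, the force and the opening at its end, in the units of the state.
- r.sense(): the state, without advancing time (a new reading comes with each control period).
- eyes.snapshot(name): name is "scene" or "side" or "wrist"; returns the picture (480x640x3 uint8, red, green, blue); there is no depth.
- eyes.get_calibration(name): a dict with "mtx" (3x3 intrinsics, pixels), "D" ([k1, k2, p1, p2, k3] as OpenCV has them; the pictures are not rectified), "R" (3x3) and "t" (3): a world point X has camera coordinates R X + t; the wrist camera has in their place "T_tool_cam" (4x4, takes a point from camera to tool coordinates, whose origin is the TCP and whose axes are the flange's). Camera axes: x right, y down, z forward; pixel columns grow to the right and rows downward; lengths in mm; the calibration is good to about 2 mm. A picture is of the moment at which its call begins: read the wrist's pose just before it. get_calibration takes no time and is no camera call.
- r.hand_in(): hands the job in, once; it reports no verdict.
The state is a dict: "time": time; "joint_pos": joint angles; "qd": joint speeds; "joint_efforts": joint torques, N m; "tool_pos": TCP position; "tcp_rot": TCP orientation; "ft_force": force on the tool from outside, world axes, zero at the start; "wrist_torque": the same for the moment, N m; "finger_gap": finger opening in mm.
Only numpy, scipy, OpenCV 4.12 (cv2) and the standard library are available. Lean on these libraries where they do the work, as an engineer would, in place of code of your own. Each camera call takes 0.05 s, during which the arm holds its last target. There are 200 camera calls.

## Task

Re-zero the burr grinder: of the two concentric controls on its head, turn only the low outer coarse collar clockwise (seen from above) until you feel the burrs just touch, without jamming them together, then back it off an eighth of a turn from there and let go. The smaller, taller fine knob in the middle must keep its setting, and everything else on the counter stays where it is.

Things in the scene. Friction and masses are not known exactly. Their poses are not given: they have to be found in the camera images.
- grinder: electric burr grinder, hopper off, fixed. Origin: underside, on the vertical burr axis; x to its back, z up, y to the left of someone facing its front. Chute (34 wide, ending 110 before the axis, top 15 below the deck) and cup at the front (-x). Round burr chamber, 128 across; its flat top, the deck, is 190 above the counter and bare but for two concentric knurled controls on the burr axis
- collar_top (a point): centre of the upper face of the OUTER control, the low coarse collar: on the burr axis, 24 above the deck, 214 above the counter; axes as the grinder. The collar is 60 across, from 1 to 24 above the deck, with 34 of bare deck all round; it can be gripped across its diameter, or pushed by its lever
- lever_tip (a point): outer end of the collar's black stub lever, 54 from the burr axis, 12.5 above the deck. The lever is part of the collar: a radial bar 10 wide, 10 tall (7.5 to 17.5 above the deck), reaching from 30 to 54 from the axis, and shows which way the collar is turned
- coarse_ring (a joint): collar angle, rad, growing clockwise from above; 0: lever to the front (-x), 1.57: to +y. Friction 0.15 N m, stays where left. Starts at 0.10 to 0.40. Clockwise brings the burrs together: at an unmarked angle from 0.95 to 1.60, new at every start, they touch, a hard stop that can only be felt: torque beyond friction rises about 11 N m per rad; 0.6 N m jams the burrs
- fine_mark (a point): white index mark on the top rim of the INNER control, the fine knob: 40 across, from 25 to 47.5 above the deck, a bean throat in its top. It turns almost freely (0.012 N m), independently of the collar. The mark is 18.5 from the burr axis, 47.5 above the deck, at any angle within 2.5 rad of the front
- catch_cup: steel grounds cup, 54 wide, 66 tall, standing on the grinder's foot plate under the spout (mm); a bystander; origin: centre of its underside
- hopper: the grinder's clear bean hopper, taken off and stood mouth down: 108 wide, neck up, 116 tall (mm); a bystander; origin: centre of its underside
- red_bowl: red ceramic bowl, 150 wide, 65 tall (mm); a bystander; origin: centre of its underside
- lidded_box: clear plastic box with its lid on, 156 x 116, 84 tall (mm); a bystander; origin: centre of its underside
- pie_tin: aluminium pie tin, 180 wide, 30 deep (mm); a bystander; origin: centre of its underside
- bean_jar: amber glass jar with a steel cap, 84 wide, 125 tall (mm); a bystander; origin: centre of its underside
- mug: blue mug, 80 wide, 90 tall (mm); a bystander; origin: centre of its underside
- burr_brush: small cleaning brush, 170 long, lying flat (mm); a bystander

How it is judged (in metres and radians):
On the way:
1. the collar has been turned up to its stop: the burrs touch (pressed by 2 to 25 N) (contact force between coarse_ring_c0 and burr_seat_c0 above 2 N), for 0.1 s.
At the end, for the whole second after the job is handed in: the coarse collar rests 45 degrees (within 9) anticlockwise of the point where the burrs touched, released and still; the fine knob's mark is within 3 mm of where it was (distance between coarse_ring_c0 and burr_seat_c0 between 0.0247 and 0.0312 m and velocity of joint coarse_ring between -0.02 and 0.02 rad/s and distance of fine_mark from where it was at the start of the episode below 0.003 m).
It fails at once if the burrs are jammed together: pressed by more than 25 N at the stop (0.6 N m on the collar beyond its friction) (contact force between coarse_ring_c0 and burr_seat_c0 above 25 N).
It fails at once if the fine knob is turned: its mark moves more than 3 mm (about 9 degrees) (distance of fine_mark from where it was at the start of the episode above 0.003 m).
It fails at once if a bystander is disturbed: moved by more than 25 mm (distance of any of catch_cup, hopper, red_bowl, lidded_box, pie_tin, bean_jar, mug, burr_brush from where it was at the start of the episode above 0.025 m).
It also fails if it takes over 61 s, if anything falls off the work surface, if the arm or the gripper's body presses on something with over 40 N, if the wrist force passes 120 N, or if a joint passes its speed limit or range.

## Working session

There is one attempt and no reset: what is moved stays moved. The work goes in short steps, Python scripts to look and compute and a tool call to move; the robot and the scene stay as the last step left them, time stands still between calls to the robot, and variables do not carry over. Pictures are saved under pics/ and viewed, about 8 in all and at most 12, crops included, and the job is handed in when it is done.

Besides the shell and the picture viewer there is one more tool, called after "Emit:" as name(argument=value, ...), one argument or row to a line, values as JSON. play_rows: Moves the arm, as the interface text tells. Its arguments: {"type":"object","properties":{"deltas":{"type":"array"},"force":{"type":"number"}},"required":["deltas"]}

```bash
mkdir -p pics; python3 - <<'E'
from bench import r,eyes
import cv2,numpy as np
s=r.sense();print(s)
ims=[]
for n in ("scene","side","wrist"):
    im=eyes.snapshot(n)[:,:,::-1];cv2.imwrite(f"pics/{n}0.png",im);c=eyes.get_calibration(n);print(n,{k:np.round(v,3).tolist() for k,v in c.items()})
E
```

```text
{'time': 0.0, 'joint_pos': array([ 6.77005540e+01,  7.51416208e+00,  8.53303815e+01, -7.10071338e-04,
        8.72614983e+01, -4.89176312e+00]), 'qd': array([-0.01290791, -0.01214097,  0.05287869,  0.10148927,  0.01444794,
        0.06112778]), 'joint_efforts': array([ 5.34266001e-04, -5.69392204e+01, -5.00550950e+01, -1.98651405e-04,
        1.44200778e-02, -5.42235125e-05]), 'tool_pos': array([179.25948946, 572.01306425, 230.24373179]), 'tcp_rot': array([-1.79894284e+02, -8.33596742e-03,  1.62592344e+02]), 'ft_force': array([-0.03134844, -0.09017724, -0.04725115]), 'wrist_torque': array([-0.02589528, -0.00157861, -0.00542408]), 'finger_gap': 85.72609585205741}
scene {'mtx': [[443.036, 0.0, 312.807], [0.0, 443.036, 250.311], [0.0, 0.0, 1.0]], 'D': [-0.099, 0.0, 0.0, 0.0, 0.0], 'R': [[-0.241, 0.97, -0.002], [0.785, 0.194, -0.588], [-0.57, -0.143, -0.809]], 't': [156.816, -360.989, 1490.985]}
side {'mtx': [[499.017, 0.0, 322.146], [0.0, 499.017, 241.257], [0.0, 0.0, 1.0]], 'D': [-0.025, 0.0, 0.0, 0.0, 0.0], 'R': [[0.994, -0.111, -0.016], [-0.092, -0.725, -0.683], [0.064, 0.68, -0.731]], 't': [-567.241, 168.536, 1196.006]}
wrist {'mtx': [[363.258, 0.0, 317.263], [0.0, 363.258, 245.967], [0.0, 0.0, 1.0]], 'D': [-0.055, 0.0, 0.0, 0.0, 0.0], 'T_tool_cam': [[0.0, -0.965, -0.261, 65.944], [1.0, -0.0, 0.001, 0.183], [-0.001, -0.261, 0.965, -144.848], [0.0, 0.0, 0.0, 1.0]]}
```

View pics/scene0.png

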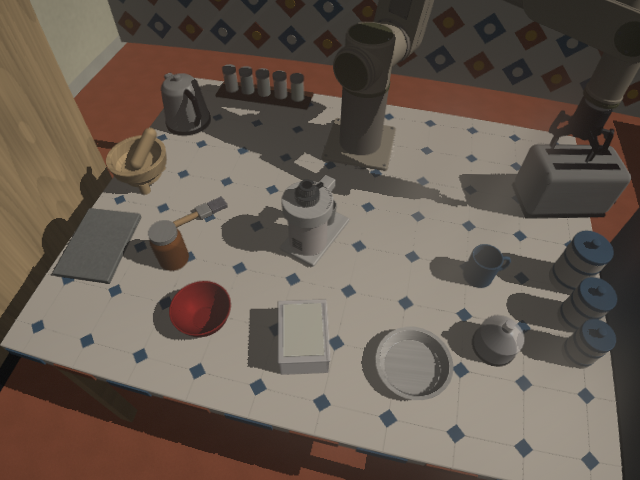

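View pics/side0.png

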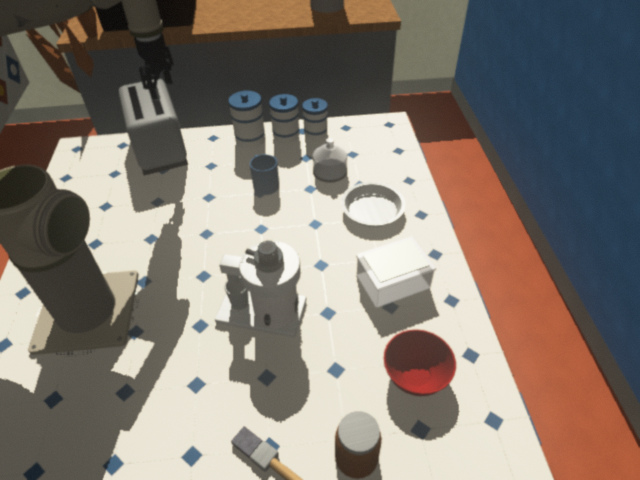

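The scene view shows the grinder's controls near (308,190) with the chute pointing up-right toward the robot. In the side view they are near (268,252), with the chute at left (232,265).

```bash
cat > h.py <<'E'
from bench import r,eyes
import cv2,numpy as np
from scipy.spatial.transform import Rotation as Rn
def ray(n,px,s=None):
    c=eyes.get_calibration(n)
    u=cv2.undistortPoints(np.array([[px]],float),c["mtx"],np.array(c["D"],float))[0,0]
    d=np.array([u[0],u[1],1.])
    if n=="wrist":
        T=np.array(c["T_tool_cam"]);M=Rn.from_euler("xyz",s["tcp_rot"],degrees=True).as_matrix()
        return M@T[:3,3]+s["tool_pos"],M@T[:3,:3]@d
    R=np.array(c["R"]);return -R.T@np.array(c["t"]),R.T@d
def onz(n,px,z,s=None):
    o,d=ray(n,px,s);return o+d*(z-o[2])/d[2]
E
python3 - <<'E'
from h import *
a=cv2.imread("pics/scene0.png")[160:220,270:350];b=cv2.imread("pics/side0.png")[225:295,210:310]
a=cv2.resize(a,(533,400),interpolation=3);b=cv2.resize(b,(571,400),interpolation=3)
cv2.imwrite("pics/crop0.png",cv2.resize(np.hstack([a[:,:400],b[:,:400]]),(800,400)))
for z in (237.5,):print(onz("scene",(307,184),z),onz("side",(267,247),z))
E
```

```text
[452.67032972 -62.81725435 237.5       ] [455.36549197 -64.7578688  237.5       ]
```

View pics/crop0.png

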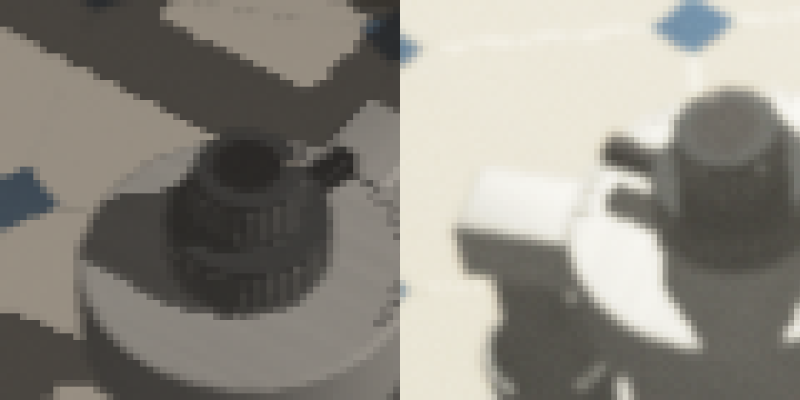

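Emit:
play_rows(
  deltas=[
    [[0, 0, -0.05], [0, 0, 0], 0],
    [[-0.01, -0.01, -0.045], [0, 0, 0], 0],
    [[-0.037, -0.043, 0], [0, 0, 0], 0],
    [[-0.037, -0.043, 0], [0, 0, 0], 0],
    [[-0.037, -0.043, 0], [0, 0, 0], 0],
    [[-0.037, -0.043, 0], [0, 0, 0], 0],
    [[-0.037, -0.043, 0], [0, 0, 0], 0],
    [[-0.037, -0.043, 0], [0, 0, 0], 0],
  ],
  force=30,
)

```text
time: 1.15
tool_pos: [322.3, 239.6, 326.2]
tcp_rot: [-179.6, 0.0, 163.0]
ft_force: [1.6, -0.0, 0.1]
finger_gap: 85.6
```

Emit:
play_rows(
  deltas=[
    [[-0.037, -0.043, 0], [0, 0, 0], 0],
    [[-0.037, -0.043, 0], [0, 0, 0], 0],
    [[-0.037, -0.043, 0], [0, 0, 0], 0],
    [[-0.037, -0.043, 0], [0, 0, 0], 0],
    [[-0.037, -0.043, 0], [0, 0, 0], 0],
    [[0, 0, 0], [0, 0, 0], 0],
  ],
)

```text
time: 1.9
tool_pos: [438.2, -32.6, 326.8]
tcp_rot: [-179.6, 0.1, 162.7]
ft_force: [-1.2, 0.9, -0.3]
finger_gap: 85.9
```

Emit:
play_rows(
  deltas=[
    [[-0.024, -0.025, 0.0], [0, 0, 0], 0],
    [[0, 0, 0], [0, 0, 0], 0],
    [[0, 0, 0], [0, 0, 0], 0],
  ],
)

```text
time: 2.28
tool_pos: [453.3, -62.9, 326.4]
tcp_rot: [-179.7, -0.0, 162.7]
ft_force: [0.9, 1.0, 0.1]
finger_gap: 85.5
```

```bash
python3 - <<'E'
from h import *
s=r.sense();im=eyes.snapshot("wrist")[:,:,::-1];print(s["tool_pos"],s["tcp_rot"],s["wrist_torque"])
cv2.imwrite("pics/w1.png",im);np.save("s1.npy",s,allow_pickle=True)
E
```

```text
[453.33826639 -62.85170377 326.44237564] [-1.79702131e+02 -2.10306634e-02  1.62698281e+02] [ 1.57939122e-02 -7.59254278e-05 -5.94236321e-04]
```

View pics/w1.png

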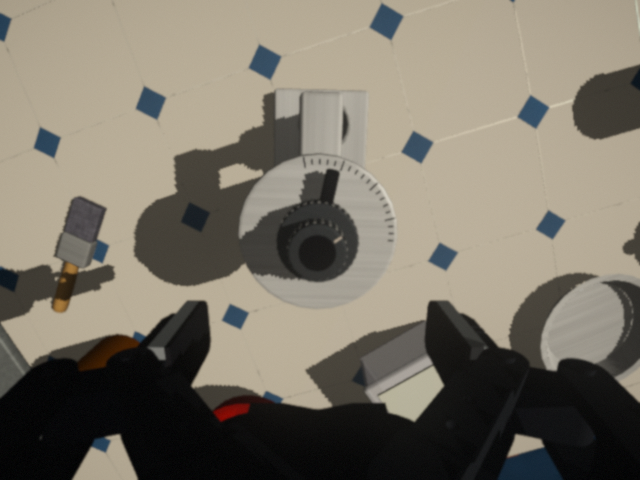

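The wrist view shows the deck disc centred near (318,231), lever tip near (333,171), chute end middle at (322,91), and the knob top centre near (318,251).

```bash
python3 - <<'E'
from h import *
s=np.load("s1.npy",allow_pickle=True).item()
pts=[onz("wrist",p,190,s) for p in [(239,231),(396,231),(318,154),(318,309),(262,177),(373,286)]]
P=np.array(pts)[:,:2];x=np.linalg.lstsq(np.c_[2*P,np.ones(len(P))],(P**2).sum(1),rcond=None)[0]
print("deck",x[:2],np.sqrt(x[2]+x[:2]@x[:2]))
print("knob",onz("wrist",(318,251),237.5,s))
L=onz("wrist",(332.5,171),207,s);B=onz("wrist",(325,203),207,s)
C=[onz("wrist",(322,92),175,s)]
c=x[:2]
f=lambda p:np.degrees(np.arctan2(p[1]-c[1],p[0]-c[0]))
print("lever",L,f(L),np.linalg.norm(L[:2]-c),"base",B,np.degrees(np.arctan2(*(L-B)[[1,0]])),"chute",C[0],f(C[0]),np.linalg.norm(C[0][:2]-c))
im=cv2.imread("pics/w1.png")[140:320,230:410]
cv2.imwrite("pics/w1c.png",cv2.resize(im,(600,600),interpolation=3))
E
```

```text
deck [454.97713431 -63.52918845] 62.92096546283763
knob [454.20656673 -62.67279356 237.5       ]
lever [408.73923623 -37.75826209 207.        ] 150.86666915973623 52.934713222236326 base [429.17354229 -49.61301657 207.        ] 149.88027301073936 chute [351.35074144 -27.66218048 175.        ] 160.90831833191294 109.65797535859066
```

View pics/w1c.png

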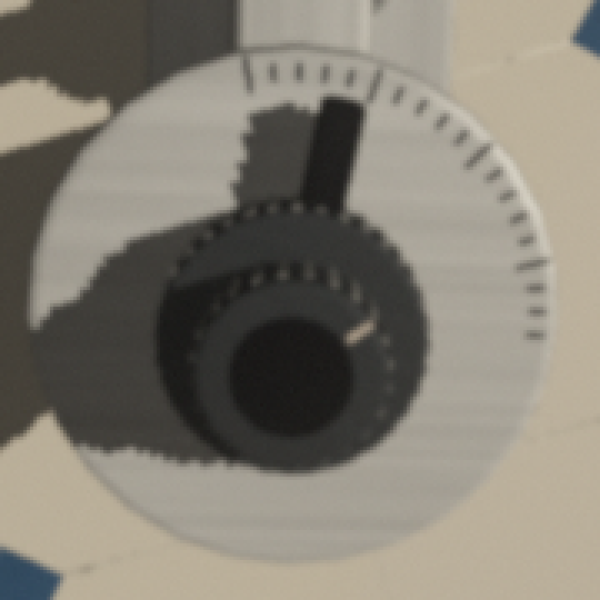

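The crop confirms the lever pointing nearly straight up in the picture, slightly right of the chute. The fine mark is at about (338,240) in the full frame. Next I align yaw to the lever (150.5°) and descend.

Emit:
play_rows(
  deltas=[
    [[0, 0, 0], [0, 0, 0.11], 0],
    [[0, 0, 0], [0, 0, 0.1], 0],
    [[-0.001, 0, 0.03], [0, 0, 0], 0],
    [[0, 0, 0.025], [0, 0, 0], 0],
    [[0, 0, 0.01], [0, 0, 0], 0],
    [[0, 0, 0], [0, 0, 0], 0],
  ],
)

```text
time: 3.08
tool_pos: [453.5, -57.3, 261.8]
tcp_rot: [-179.8, 0.2, 150.8]
ft_force: [-0.0, -0.0, 0.4]
finger_gap: 85.2
```

Emit:
play_rows(
  deltas=[
    [[-0.004, -0.0045, 0], [0, 0, 0], 0],
    [[0, 0, 0], [0, 0, 0], 0],
    [[0, 0, 0], [0, 0, 0], 0],
  ],
)

```text
time: 3.45
tool_pos: [456.0, -63.7, 264.7]
tcp_rot: [-179.9, 0.4, 150.8]
ft_force: [-0.1, 0.6, -0.1]
finger_gap: 85.6
```

```bash
python3 - <<'E'
from h import *
s=r.sense();im=eyes.snapshot("wrist")[:,:,::-1];print(s["tool_pos"],s["tcp_rot"],s["joint_pos"])
cv2.imwrite("pics/w2.png",im);np.save("s2.npy",s,allow_pickle=True)
E
```

```text
[455.99715381 -63.66138508 264.65913438] [-179.8786955     0.43789419  150.79898834] [-14.1482819  -15.69427125 103.87413822  -0.23093775  91.42875515
 -74.95335338]
```

View pics/w2.png

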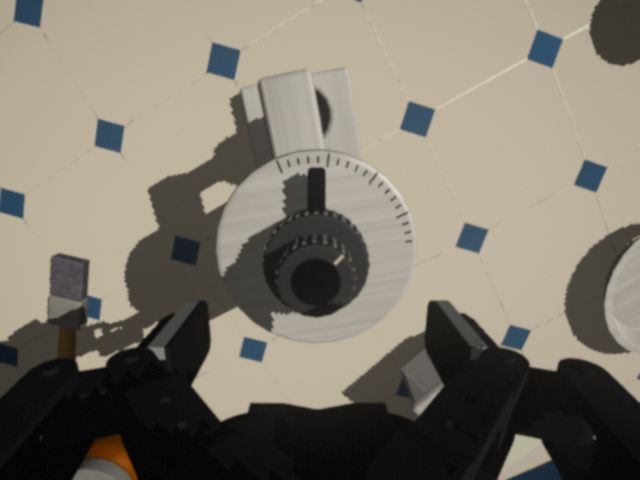

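The lever is now vertical at column 317, on the midline between the finger pads (208 and 427). The knob centre is near (316,281).

```bash
python3 - <<'E'
from h import *
s=np.load("s2.npy",allow_pickle=True).item()
M=Rn.from_euler("xyz",s["tcp_rot"],degrees=True).as_matrix()
pts=np.array([onz("wrist",p,190,s) for p in [(217,245),(415,245),(317,150),(317,342)]])
for k in (onz("wrist",(316,281),237.5,s),onz("wrist",(316,258),214,s),[*((pts[0,:2]+pts[1,:2])/2),190],[*((pts[2,:2]+pts[3,:2])/2),190]):
    print(np.round(k,1),"tool",np.round(M.T@(np.array(k)-s["tool_pos"]),1))
E
```

```text
[455.  -63.5 237.5] tool [ 1.2 -0.3 27.2]
[450.8 -61.3 214. ] tool [ 6.1 -0.3 50.6]
[449.9 -60.9 190. ] tool [ 7.3 -0.4 74.6]
[454.8 -62.9 190. ] tool [ 1.9  0.2 74.6]
```

Emit:
play_rows(
  deltas=[
    [[0.001, 0, 0.02], [0, 0, 0], 0],
    [[0, 0, 0.015], [0, 0, 0], 0],
    [[0, 0, 0], [0, 0, 0], 0],
    [[0, 0, 0], [0, 0, 0], 0],
  ],
)

```text
time: 4.0
tool_pos: [454.6, -63.3, 226.0]
tcp_rot: [-179.8, 0.3, 150.8]
ft_force: [0.5, -0.6, 1.5]
finger_gap: 85.5
```

Emit:
play_rows(
  deltas=[
    [[0, 0, 0.015], [0, 0, 0], 0],
    [[0, 0, 0.01], [0, 0, 0], 0],
    [[0, 0, 0.005], [0, 0, 0], 0],
    [[0, 0, 0], [0, 0, 0], 0],
    [[0, 0, 0], [0, 0, 0], 0],
  ],
)

```text
time: 4.62
tool_pos: [454.9, -63.4, 194.2]
tcp_rot: [-179.9, 0.4, 150.8]
ft_force: [0.4, -0.6, -1.0]
finger_gap: 85.1
```

Emit:
play_rows(
  deltas=[
    [[0, 0, 0], [0, 0, 0], 0.2],
    [[0, 0, 0], [0, 0, 0], 0.3],
    [[0, 0, 0], [0, 0, 0], 0.4],
    [[0, 0, 0], [0, 0, 0], 0.5],
    [[0, 0, 0], [0, 0, 0], 0.5],
    [[0, 0, 0], [0, 0, 0], 0.5],
  ],
  force=30,
)

```text
time: 5.38
tool_pos: [454.9, -64.3, 195.4]
tcp_rot: [-179.8, 0.4, 150.8]
ft_force: [-1.3, -0.6, -0.5]
finger_gap: 58.6
```

```bash
python3 - <<'E'
from h import *
for i in range(1):
    s=r.sense();print(s["time"],s["tool_pos"],s["tcp_rot"],s["ft_force"],s["wrist_torque"],s["finger_gap"],s["joint_efforts"])
im=eyes.snapshot("wrist")[:,:,::-1];cv2.imwrite("pics/w3.png",im)
E
```

```text
5.375 [454.85993974 -64.26475432 195.3765806 ] [-179.77634876    0.42054908  150.76382591] [-1.34060976 -0.58605581 -0.49045359] [-0.07764696  0.20475236 -0.07324132] 58.58982644100787 [ 2.77781356e-01 -3.66990459e+01 -4.98570299e+01  1.86771280e-01
 -4.26278478e-01 -4.38868627e-02]
```

View pics/w3.png

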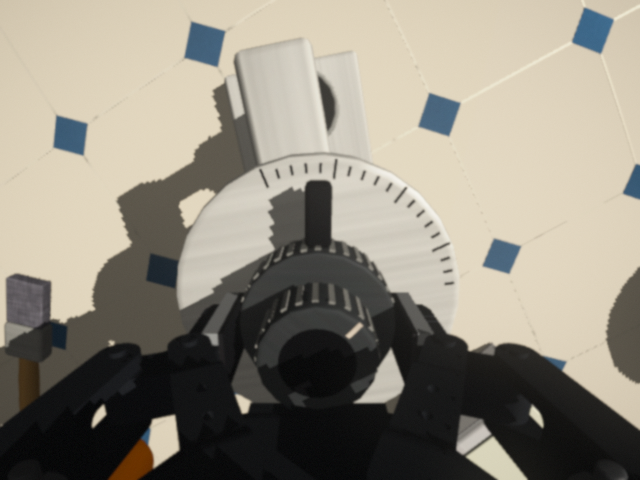

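The pads grip the collar across its diameter at a gap of 58.6 mm. They are clear of the fine knob, whose mark is at (353,329).

Emit:
play_rows(
  deltas=[
    [[0, 0, 0], [0, 0, 0.08], 0.5],
    [[0, 0, 0], [0, 0, 0.08], 0.5],
    [[0, 0, 0], [0, 0, 0.08], 0.5],
    [[0, 0, 0], [0, 0, 0], 0.5],
  ],
)

```text
time: 5.92
tool_pos: [454.8, -64.4, 195.4]
tcp_rot: [-179.9, 0.5, 136.7]
ft_force: [-0.1, -0.8, 0.9]
finger_gap: 58.7
```

```bash
cat > st.py <<'E'
from h import *
s=r.sense();print(round(s["time"],2),"pos",np.round(s["tool_pos"],1),"yaw",round(s["tcp_rot"][2],2),"F",np.round(s["ft_force"],1),"T",np.round(s["wrist_torque"],3),"e6",round(s["joint_efforts"][5],3),"q6",round(s["joint_pos"][5],2),round(s["finger_gap"],1))
E
python3 st.py
```

```text
5.92 pos [454.8 -64.4 195.4] yaw 136.69 F [-0.1 -0.8  0.9] T [-0.043  0.247 -0.085] e6 0.669 q6 -60.82 58.7
```

Emit:
play_rows(
  deltas=[
    [[0, 0, 0], [0, 0, 0.07], 0.5],
    [[0, 0, 0], [0, 0, 0.07], 0.5],
    [[0, 0, 0], [0, 0, 0.07], 0.5],
  ],
)

```text
time: 6.3
tool_pos: [454.7, -64.5, 195.4]
tcp_rot: [-179.9, 0.5, 124.7]
ft_force: [-1.0, -0.6, -0.3]
finger_gap: 58.7
```

```bash
python3 st.py
```

```text
6.3 pos [454.7 -64.5 195.4] yaw 124.73 F [-1.  -0.6 -0.3] T [-0.203  0.318  0.12 ] e6 -1.016 q6 -48.86 58.7
```

Emit:
play_rows(
  deltas=[
    [[0, 0, 0], [0, 0, 0.06], 0.5],
    [[0, 0, 0], [0, 0, 0.05], 0.5],
    [[0, 0, 0], [0, 0, 0.02], 0.5],
  ],
)

```text
time: 6.68
tool_pos: [454.6, -64.5, 195.4]
tcp_rot: [-180.0, 0.5, 117.4]
ft_force: [-0.9, 0.3, 0.3]
finger_gap: 58.9
```

```bash
python3 st.py; python3 -c "
from h import *
cv2.imwrite('pics/w4.png',eyes.snapshot('wrist')[:,:,::-1])"
```

```text
6.67 pos [454.6 -64.5 195.4] yaw 117.41 F [-0.9  0.3  0.3] T [-0.187  0.317  0.14 ] e6 0.151 q6 -41.52 58.9
```

View pics/w4.png

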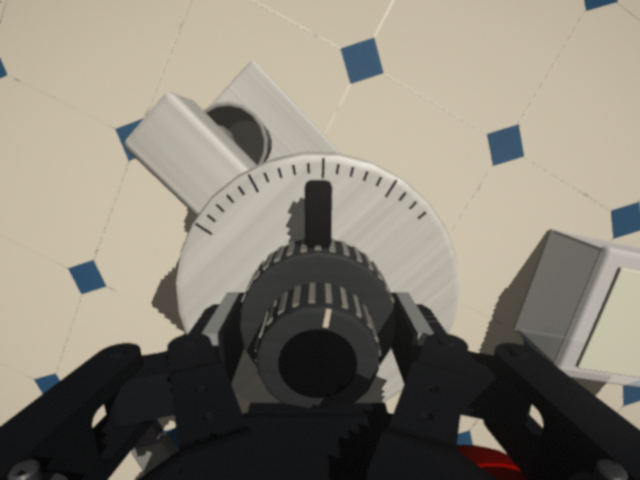

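```bash
python3 st.py
```

```text
6.72 pos [454.7 -64.5 195.4] yaw 117.35 F [-1.3 -1.4 -0.3] T [-0.183  0.368  0.087] e6 -0.067 q6 -41.46 58.7
```

The collar follows: the lever is still vertical in the tool view while the deck scale has shifted. The fine mark stayed put in the world. Next I feel for the stop in steps of at most 0.036 rad.

Emit:
play_rows(
  deltas=[
    [[0, 0, 0], [0, 0, 0.05], 0.5],
    [[0, 0, 0], [0, 0, 0.05], 0.5],
    [[0, 0, 0], [0, 0, 0.012], 0.5],
    [[0, 0, 0], [0, 0, 0.012], 0.5],
  ],
)

```text
time: 7.22
tool_pos: [454.6, -64.5, 195.4]
tcp_rot: [180.0, 0.5, 110.4]
ft_force: [-1.0, -0.5, 0.4]
finger_gap: 59.0
```

```bash
python3 st.py
```

```text
7.22 pos [454.6 -64.5 195.4] yaw 110.43 F [-1.  -0.5  0.4] T [-0.143  0.395  0.144] e6 -0.026 q6 -34.54 59.0
```

Emit:
play_rows(
  deltas=[
    [[0, 0, 0], [0, 0, 0.012], 0.5],
    [[0, 0, 0], [0, 0, 0.012], 0.5],
    [[0, 0, 0], [0, 0, 0.012], 0.5],
  ],
)

```text
time: 7.6
tool_pos: [454.5, -64.5, 195.4]
tcp_rot: [180.0, 0.5, 108.3]
ft_force: [-0.2, -0.4, 0.9]
finger_gap: 58.6
```

```bash
python3 st.py
```

```text
7.6 pos [454.5 -64.5 195.4] yaw 108.33 F [-0.2 -0.4  0.9] T [-0.138  0.386  0.12 ] e6 -0.066 q6 -32.44 58.6
```

Emit:
play_rows(
  deltas=[
    [[0, 0, 0], [0, 0, 0.012], 0.5],
    [[0, 0, 0], [0, 0, 0.012], 0.5],
    [[0, 0, 0], [0, 0, 0.012], 0.5],
  ],
)

```text
time: 7.98
tool_pos: [454.6, -64.5, 195.4]
tcp_rot: [179.9, 0.5, 106.1]
ft_force: [-0.9, -0.1, 0.9]
finger_gap: 58.2
```

```bash
python3 st.py
```

```text
7.97 pos [454.6 -64.5 195.4] yaw 106.12 F [-0.9 -0.1  0.9] T [-0.186  0.443  0.142] e6 -0.061 q6 -30.23 58.2
```

Emit:
play_rows(
  deltas=[
    [[0, 0, 0], [0, 0, 0.012], 0.5],
    [[0, 0, 0], [0, 0, 0.012], 0.5],
    [[0, 0, 0], [0, 0, 0.012], 0.5],
  ],
)

```text
time: 8.35
tool_pos: [454.5, -64.5, 195.4]
tcp_rot: [179.9, 0.5, 103.9]
ft_force: [-1.1, -0.5, 0.9]
finger_gap: 58.9
```

```bash
python3 st.py
```

```text
8.35 pos [454.5 -64.5 195.4] yaw 103.91 F [-1.1 -0.5  0.9] T [-0.161  0.461  0.186] e6 -0.061 q6 -28.02 58.9
```

Emit:
play_rows(
  deltas=[
    [[0, 0, 0], [0, 0, 0.012], 0.5],
  ],
)

```text
time: 8.48
tool_pos: [454.5, -64.5, 195.4]
tcp_rot: [179.9, 0.5, 103.2]
ft_force: [-1.8, -0.6, 0.7]
finger_gap: 58.7
```

```bash
python3 st.py
```

```text
8.47 pos [454.5 -64.5 195.4] yaw 103.18 F [-1.8 -0.6  0.7] T [-0.168  0.458  0.118] e6 -0.06 q6 -27.29 58.7
```

Noise only (moving torque still 0.12). Continue.

Emit:
play_rows(
  deltas=[
    [[0, 0, 0], [0, 0, 0.012], 0.5],
    [[0, 0, 0], [0, 0, 0.012], 0.5],
    [[0, 0, 0], [0, 0, 0.012], 0.5],
  ],
)

```text
time: 8.85
tool_pos: [454.5, -64.5, 195.4]
tcp_rot: [179.9, 0.5, 101.0]
ft_force: [-0.5, -0.2, 0.5]
finger_gap: 59.1
```

```bash
python3 st.py
```

```text
8.85 pos [454.5 -64.5 195.4] yaw 100.97 F [-0.5 -0.2  0.5] T [-0.148  0.47   0.143] e6 -0.06 q6 -25.08 59.1
```

Emit:
play_rows(
  deltas=[
    [[0, 0, 0], [0, 0, 0.012], 0.5],
    [[0, 0, 0], [0, 0, 0.012], 0.5],
    [[0, 0, 0], [0, 0, 0.012], 0.5],
  ],
)

```text
time: 9.22
tool_pos: [454.5, -64.5, 195.4]
tcp_rot: [179.9, 0.5, 98.8]
ft_force: [-1.0, -0.5, 0.5]
finger_gap: 58.8
```

```bash
python3 st.py
```

```text
9.22 pos [454.5 -64.5 195.4] yaw 98.76 F [-1.  -0.5  0.5] T [-0.15   0.511  0.157] e6 -0.06 q6 -22.87 58.8
```

Emit:
play_rows(
  deltas=[
    [[0, 0, 0], [0, 0, 0.012], 0.5],
    [[0, 0, 0], [0, 0, 0.012], 0.5],
    [[0, 0, 0], [0, 0, 0.012], 0.5],
  ],
)

```text
time: 9.6
tool_pos: [454.5, -64.5, 195.4]
tcp_rot: [179.9, 0.5, 96.5]
ft_force: [-1.1, 0.4, 1.3]
finger_gap: 59.1
```

```bash
python3 st.py
```

```text
9.6 pos [454.5 -64.5 195.4] yaw 96.55 F [-1.1  0.4  1.3] T [-0.107  0.475  0.246] e6 -0.06 q6 -20.66 59.1
```

Emit:
play_rows(
  deltas=[
    [[0, 0, 0], [0, 0, 0.008], 0.5],
  ],
)

```text
time: 9.72
tool_pos: [454.4, -64.5, 195.4]
tcp_rot: [179.9, 0.5, 96.1]
ft_force: [-1.3, -0.3, 0.9]
finger_gap: 58.5
```

```bash
python3 st.py
```

```text
9.72 pos [454.4 -64.5 195.4] yaw 96.05 F [-1.3 -0.3  0.9] T [-0.091  0.528  0.136] e6 0.052 q6 -20.16 58.5
```

Emit:
play_rows(
  deltas=[
    [[0, 0, 0], [0, 0, 0.01], 0.5],
  ],
)

```text
time: 9.85
tool_pos: [454.4, -64.5, 195.4]
tcp_rot: [179.9, 0.5, 95.4]
ft_force: [-0.9, -1.4, 2.0]
finger_gap: 58.5
```

```bash
for i in 1 2 3 4; do python3 st.py; python3 -c "
from h import *
cv2.imwrite('pics/w5.png',eyes.snapshot('wrist')[:,:,::-1])"; done
```

```text
9.85 pos [454.4 -64.5 195.4] yaw 95.44 F [-0.9 -1.4  2. ] T [-0.104  0.527  0.14 ] e6 -0.041 q6 -19.55 58.5
9.9 pos [454.4 -64.5 195.4] yaw 95.41 F [-1.2 -0.1  1.2] T [-0.039  0.517  0.088] e6 -0.032 q6 -19.52 58.6
9.95 pos [454.4 -64.5 195.4] yaw 95.45 F [-1.5 -0.1  0.7] T [-0.113  0.561  0.035] e6 0.157 q6 -19.56 59.3
10.0 pos [454.4 -64.5 195.4] yaw 95.46 F [-1.3 -0.3  1.4] T [-0.107  0.482 -0.008] e6 0.028 q6 -19.58 58.7
```

Torque decays to zero when the arm holds, so there is no contact yet. Continue.

Emit:
play_rows(
  deltas=[
    [[0, 0, 0], [0, 0, 0.012], 0.5],
    [[0, 0, 0], [0, 0, 0.012], 0.5],
    [[0, 0, 0], [0, 0, 0.012], 0.5],
  ],
)

```text
time: 10.42
tool_pos: [454.4, -64.5, 195.4]
tcp_rot: [179.9, 0.5, 93.3]
ft_force: [-1.5, -0.4, 1.1]
finger_gap: 58.8
```

```bash
python3 st.py
```

```text
10.43 pos [454.4 -64.5 195.4] yaw 93.29 F [-1.5 -0.4  1.1] T [-0.101  0.558  0.145] e6 -0.065 q6 -17.4 58.8
```

Emit:
play_rows(
  deltas=[
    [[0, 0, 0], [0, 0, 0.012], 0.5],
    [[0, 0, 0], [0, 0, 0.012], 0.5],
    [[0, 0, 0], [0, 0, 0.012], 0.5],
  ],
)

```text
time: 10.8
tool_pos: [454.4, -64.5, 195.4]
tcp_rot: [179.8, 0.5, 91.1]
ft_force: [-0.6, -0.3, 1.4]
finger_gap: 58.7
```

```bash
python3 st.py
```

```text
10.8 pos [454.4 -64.5 195.4] yaw 91.07 F [-0.6 -0.3  1.4] T [-0.081  0.554  0.153] e6 -0.06 q6 -15.19 58.7
```

Emit:
play_rows(
  deltas=[
    [[0, 0, 0], [0, 0, 0.012], 0.5],
    [[0, 0, 0], [0, 0, 0.012], 0.5],
    [[0, 0, 0], [0, 0, 0.012], 0.5],
  ],
)

```text
time: 11.18
tool_pos: [454.3, -64.5, 195.4]
tcp_rot: [179.8, 0.5, 88.9]
ft_force: [-0.4, -0.6, 2.2]
finger_gap: 58.9
```

```bash
python3 st.py
```

```text
11.18 pos [454.3 -64.5 195.4] yaw 88.88 F [-0.4 -0.6  2.2] T [-0.135  0.715  0.283] e6 0.11 q6 -12.99 58.9
```

```bash
for i in 1 2 3 4 5; do python3 -c "
from h import *
cv2.imwrite('pics/w5.png',eyes.snapshot('wrist')[:,:,::-1])";python3 st.py;  done
```

```text
11.22 pos [454.4 -64.5 195.4] yaw 88.84 F [-1.9 -1.1  1.5] T [-0.1    0.645  0.277] e6 0.099 q6 -12.95 58.7
11.28 pos [454.4 -64.5 195.4] yaw 88.89 F [-0.9  0.   1.3] T [-0.069  0.675  0.122] e6 0.31 q6 -13.0 58.2
11.32 pos [454.4 -64.5 195.4] yaw 88.91 F [-1.7  0.1  1. ] T [-0.058  0.649  0.083] e6 0.154 q6 -13.02 58.8
11.38 pos [454.4 -64.5 195.4] yaw 88.91 F [-1.1 -0.4  1.7] T [-0.084  0.635  0.036] e6 0.087 q6 -13.03 58.7
11.43 pos [454.4 -64.5 195.4] yaw 88.91 F [-1.4 -1.3  1.1] T [-0.046  0.679  0.019] e6 0.066 q6 -13.03 58.6
```

Emit:
play_rows(
  deltas=[
    [[0, 0, 0], [0, 0, 0.012], 0.5],
  ],
)

```text
time: 11.55
tool_pos: [454.3, -64.5, 195.3]
tcp_rot: [179.8, 0.5, 88.2]
ft_force: [-1.2, -0.1, 1.6]
finger_gap: 58.8
```

```bash
for i in 1 2 3 4 5; do python3 st.py;python3 -c "
from h import *
cv2.imwrite('pics/w5.png',eyes.snapshot('wrist')[:,:,::-1])";  done
```

```text
11.55 pos [454.3 -64.5 195.3] yaw 88.21 F [-1.2 -0.1  1.6] T [-0.002  0.745  0.456] e6 0.118 q6 -12.32 58.8
11.6 pos [454.4 -64.5 195.4] yaw 88.17 F [ 0.  -0.4  1.3] T [-0.109  0.645  0.373] e6 0.182 q6 -12.28 58.8
11.65 pos [454.3 -64.5 195.4] yaw 88.2 F [-1.3 -0.1  1.6] T [-0.068  0.757  0.262] e6 0.422 q6 -12.32 58.7
11.7 pos [454.3 -64.5 195.3] yaw 88.22 F [-0.7 -0.6  1.8] T [-0.1    0.757  0.231] e6 0.292 q6 -12.33 59.2
11.75 pos [454.3 -64.5 195.4] yaw 88.22 F [-0.7 -1.2  2.3] T [-0.088  0.74   0.221] e6 0.235 q6 -12.34 58.4
```

Contact is clear: 0.46 N m while pressing, and it persists on hold. Extrapolating at 11 N m/rad puts the touch point at a yaw of about 89.6°, so the target yaw is about 134.6°. Now I back off.

Emit:
play_rows(
  deltas=[
    [[0, 0, 0], [0, 0, -0.05], 0.5],
    [[0, 0, 0], [0, 0, -0.1], 0.5],
    [[0, 0, 0], [0, 0, -0.1], 0.5],
    [[0, 0, 0], [0, 0, -0.1], 0.5],
    [[0, 0, 0], [0, 0, -0.1], 0.5],
    [[0, 0, 0], [0, 0, -0.1], 0.5],
    [[0, 0, 0], [0, 0, -0.1], 0.5],
    [[0, 0, 0], [0, 0, 0], 0.5],
  ],
)

```text
time: 12.8
tool_pos: [454.7, -64.4, 195.4]
tcp_rot: [-179.9, 0.5, 126.4]
ft_force: [-2.6, -1.4, 1.4]
finger_gap: 58.7
```

```bash
python3 st.py
```

```text
12.8 pos [454.7 -64.4 195.4] yaw 126.42 F [-2.6 -1.4  1.4] T [-0.133  0.542  0.186] e6 -0.882 q6 -50.57 58.7
```

Another 8.2° (0.143 rad) is needed.

Emit:
play_rows(
  deltas=[
    [[0, 0, 0], [0, 0, -0.06], 0.5],
    [[0, 0, 0], [0, 0, -0.05], 0.5],
    [[0, 0, 0], [0, 0, -0.025], 0.5],
    [[0, 0, 0], [0, 0, -0.01], 0.5],
    [[0, 0, 0], [0, 0, 0], 0.5],
  ],
)

```text
time: 13.42
tool_pos: [454.8, -64.4, 195.4]
tcp_rot: [-179.9, 0.5, 134.3]
ft_force: [-1.6, -0.6, 1.5]
finger_gap: 58.5
```

```bash
python3 st.py;python3 -c "
from h import *
cv2.imwrite('pics/w6.png',eyes.snapshot('wrist')[:,:,::-1])"
```

```text
13.43 pos [454.8 -64.4 195.4] yaw 134.34 F [-1.6 -0.6  1.5] T [-0.058  0.423  0.056] e6 -0.023 q6 -58.5 58.5
```

Yaw is 134.3°, which is 44.7° back from touch. Next I release gently and rise.

Emit:
play_rows(
  deltas=[
    [[0, 0, 0], [0, 0, 0], 0.25],
    [[0, 0, 0], [0, 0, 0], 0.15],
    [[0, 0, 0], [0, 0, 0], 0],
    [[0, 0, 0], [0, 0, 0], 0],
    [[0, 0, 0], [0, 0, 0], 0],
    [[0, 0, 0], [0, 0, 0], 0],
  ],
)

```text
time: 14.22
tool_pos: [455.6, -64.3, 195.6]
tcp_rot: [-180.0, 0.5, 134.3]
ft_force: [0.5, -0.9, 0.1]
finger_gap: 85.6
```

Emit:
play_rows(
  deltas=[
    [[0, 0, -0.015], [0, 0, 0], 0],
    [[0, 0, -0.025], [0, 0, 0], 0],
    [[0, 0, -0.03], [0, 0, 0], 0],
    [[0, 0, -0.03], [0, 0, 0], 0],
    [[0, 0, 0], [0, 0, 0], 0],
    [[0, 0, 0], [0, 0, 0], 0],
  ],
)

```text
time: 14.98
tool_pos: [455.1, -63.6, 303.2]
tcp_rot: [179.9, 0.7, 134.3]
ft_force: [-0.8, 0.1, -0.7]
finger_gap: 85.4
```

```bash
python3 - <<'E'
from h import *
s=r.sense();im=eyes.snapshot("wrist")[:,:,::-1];print(s["tool_pos"],s["tcp_rot"],s["ft_force"])
cv2.imwrite("pics/w7.png",im);np.save("s7.npy",s,allow_pickle=True)
E
```

```text
[455.09535547 -63.5702806  303.17129142] [179.92236318   0.68017252 134.29147642] [-0.78526767  0.06380536 -0.65766051]
```

View pics/w7.png

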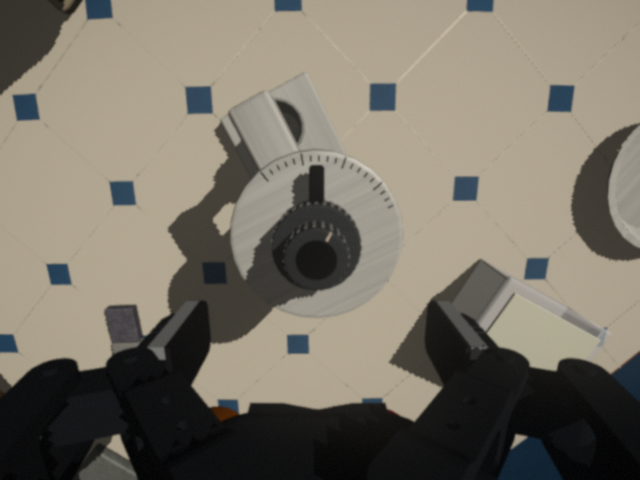

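The lever still lies on the tool midline (317, 167–200), so the collar stayed at 134.3° when released. I check the mark's position numerically and hand in.

```bash
python3 - <<'E'
from h import *
for n,x,y in (("1",338,240),("2",339,258),("7",330,238)):
    s=np.load(f"s{n}.npy",allow_pickle=True).item()
    g=cv2.cvtColor(cv2.imread(f"pics/w{n}.png"),cv2.COLOR_BGR2GRAY)[y-8:y+9,x-8:x+9]
    v,u=np.nonzero(g>105);p=(x-8+u.mean(),y-8+v.mean()) if len(u) else (x,y)
    m=onz("wrist",p,237.5,s)-[454.9,-63.2,0];print(n,np.round(p,1),len(u),np.round(m[:2],1),np.degrees(np.arctan2(m[1],m[0])))
r.hand_in()
E
```

```text
1 [337.4 239.4] 27 [-4.7 15.2] 107.21067621608456
2 [338.5 259.1] 50 [-4.7 15.1] 107.10606761649447
7 [328.4 236.4] 27 [-4.7 14.8] 107.65497393609544
the job is handed in; nothing more can be done
```

I re-zeroed the grinder and handed the job in after about 15 s of robot time; `hand_in` gave no verdict.

- **Finding the stop:** I gripped the coarse collar across its diameter and turned it clockwise in small steps. The wrist torque rose from about 0.14 N m of friction to 0.46 N m. That is about 0.3 N m beyond friction, or roughly 13 N, against the 25 N limit. The torque stayed raised when I held still.
- **Touch point:** extrapolating back from the torque puts it at a tool yaw of about 89.6°.
- **Back-off:** I turned the collar back to a yaw of 134.3°, about 44.7° anticlockwise of touch, then released it and rose clear.

**Last checks:**
- After release, the last wrist picture shows the lever still on the tool's midline, so the collar did not move when let go.
- The fine knob's mark was at 107.2° before and 107.7° after, a shift of about 0.4 mm, which is within measuring noise.
- I did not measure the bystanders again. The arm touched only the collar, and forces stayed within about 3 N.
- One torque reading of 0.25 N m, earlier in the turn, looked like contact, but the next readings showed it was noise.

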